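Run the roller shutter from the bench controls

TASK

Get the storeroom's roller shutter moving: on the yellow power box push the popped-out white breaker button fully in, then press the raised end of the orange rocker fully down to switch it on, then press the green button on the grey control station fully down and keep it held down: the program finishes while the fingers still hold the green button down. Keep to that order, leave the red and black buttons alone, and only push, do not pick anything up: the power box, which stands loose, and everything else on the bench stays where it is.

Things in the scene. Friction and masses are not known exactly. Their poses are not given: they have to be found in the camera images.
- power_box: Portable yellow power box, loose on the bench on rubber feet, 140 (x) by 190 (y) by 70 mm high, 1.8 kg or so. Origin at the centre of its underside; z up. The white breaker button stands on its top at x 0, y +50 mm and the orange rocker at x 0, y -45 mm (box frame).
- breaker_top (a point): Centre of the top face of the white breaker button (26 mm diameter), in a black collar 40 mm in diameter and 8 mm high. Popped out, the face is 11 to 14 mm above the collar; fully in, 4 mm above it. The point moves with the button.
- breaker (a joint): Travel of the white breaker button, m: 0 fully out, 0.010 fully in (its stop). Starts at 0 to 0.003. It slides straight down against about 4 N of friction, has no spring and stays where it is left.
- rocker_press (a point): Point on the top face of the orange rocker's raised end, 24 mm from the pivot: where to press it. The rocker is a flat paddle 70 mm long (along the box's x), 34 mm wide, 8 mm thick, pivoting about the box's y axis, its pivot 16 mm above the box top; off, it slopes up by 0.2 rad towards the box's +x end, which has a white line across it. A black frame 8 mm high surrounds it. The point moves with the paddle and sinks about 10 mm when switched on.
- rocker (a joint): Angle of the orange rocker, rad: 0 off (the box's +x end raised), 0.4 on (that end down). A stiff hinge (0.05 N m) without a snap: it stays where it is left, so press it right down to its stop; about 2 N at 24 mm from the pivot move it, more nearer the pivot.
- station: Grey shutter control station with an aluminium top plate, fixed to the bench, 110 (x) by 250 (y) by 60 mm high, origin at the centre of its underside; a flat steel mounting lug sticks out 17 mm at each y end. Three round push buttons stand in a row along its y, 75 mm apart; which colour is where varies.
- green_top (a point): Centre of the top face of the green button (32 mm diameter, black housing 48 mm in diameter and 12 mm high); the face stands 22 mm above the station's top, 10 mm above the housing. The point moves with the button.
- green (a joint): Travel of the green button, m: 0 up, 0.006 fully down (its stop). Sprung: 1.5 N starts it, 5 N brings it fully down; it comes up when let go.
- red_top (a point): Centre of the top face of the red stop button (40 mm diameter, yellow housing 56 mm in diameter); same heights as the green one. To be left alone.
- red (a joint): Travel of the red button, m: 0 up, 0.006 down, sprung. To be left alone.
- black_top (a point): Centre of the top face of the black button (32 mm diameter, white housing 48 mm in diameter); same heights as the green one. To be left alone.
- black (a joint): Travel of the black button, m: 0 up, 0.006 down, sprung. To be left alone.
- tape: Bystander: roll of blue tape, 90 mm across, 30 mm high, flat on the bench. Origin at the centre of its underside.
- screwdriver: Bystander: red-handled screwdriver, about 200 mm long and up to 30 mm thick, lying on the bench along its x, handle towards the robot.
- spray: Bystander: white spray can, 56 mm across, 150 mm high, upright. Origin at the centre of its underside.
- mug: Bystander: blue mug, 80 mm across, 90 mm high. Origin at the centre of its underside.
- battery: Bystander: black and red tool battery, 110 by 70 by 63 mm high. Origin at the centre of its underside.
- bolt_bin: Bystander: green open bin, 120 by 90 by 50 mm high. Origin at the centre of its underside.
- padlock: Bystander: brass padlock lying flat, body 45 by 50 by 22 mm, steel shackle. Origin at the centre of the body's underside.
Things that resemble listed ones, but are neither listed nor needed, are in the scene too. Of the things shaped like the power_box, the yellow one is meant.

How it is judged:
On the way, in this order (a step that is already met when the one before it is completed fails the run):
1. the white breaker button is pushed in while the rocker is still off (value of joint breaker above 0.008 m and value of joint rocker below 0.1 rad), for 0.1 s.
2. the orange rocker is switched on (value of joint breaker above 0.008 m and value of joint rocker above 0.3 rad), for 0.1 s.
3. the green button is pressed down by the fingers (value of joint rocker above 0.3 rad and value of joint green above 0.0045 m and contact force between the fingers and green above 1.5 N), for 0.2 s.
At the end, for the whole second after the job is handed in: The breaker button is in (at least 8 of 10 mm), the rocker is on (over 0.30 of 0.4 rad), the fingers hold the green button down (at least 4.5 of 6 mm, with over 1.5 N), red and black are up, the power box stands level within 25 mm of where it was, and the seven bystanders are within 30 mm of theirs (all of step 3 and value of joint breaker above 0.008 m and value of joint each of red, black below 0.002 m and distance of power_box from where it was at the start of the episode below 0.025 m and angle between power_box's own z axis and vertical below 0.1 rad and distance of each of tape, screwdriver, spray, mug, battery, bolt_bin, padlock from where it was at the start of the episode below 0.03 m); the arm keeps its last pose, push and grip.
It fails at once if the rocker is switched over before the breaker button is in (value of joint rocker above 0.2 rad and value of joint breaker below 0.008 m).
It fails at once if the green button is pressed before the rocker is on (value of joint green above 0.003 m and value of joint rocker below 0.28 rad).
It fails at once if the red or black button is pressed (value of joint any of red, black above 0.003 m).
It fails at once if the power box is lifted, tipped or pushed out of place (distance of power_box from where it was at the start of the episode above 0.025 m or height (world z) of power_box above 0.012 m or angle between power_box's own z axis and vertical above 0.1 rad).
It fails at once if a bystander is lifted or disturbed by more than 30 mm (distance of any of tape, screwdriver, spray, mug, battery, bolt_bin, padlock from where it was at the start of the episode above 0.03 m).
It also fails if it takes over 45 s, if anything falls off the work surface, if the arm or the gripper's body presses on something with over 40 N, if the wrist force passes 120 N, or if a joint passes its speed limit or range.

ROBOT

A 6-joint arm with a two-finger parallel gripper is mounted at the origin on the work surface. World frame = base frame: x ahead of the robot, y to its left, z up, the work surface at z = 0. Lengths are in m, angles in rad, forces in N, time in s.
With the tool pointing down it reaches from about 0.375 to 0.925 m from the base axis. Payload 5.7 kg.
Tool frame: the origin (TCP) lies between the finger pads; the fingertips stand ctrl.tip_extent ahead of it and the grasp point (between the pads) lies 8 mm behind it (ctrl.tip_extent is the distance from the TCP to the fingertips, in m); z points along the fingers, y is the line along which they close (so a half turn about z gives the same grasp; the last joint's range is limited). The gripper opens to 85 mm and grips with 20 to 120 N. Pads are 22 mm wide; open, the fingers measure 114 mm over their backs; the gripper's body (76 mm by 85 mm) begins 54 mm behind the grasp point. The pads swing forward as they close: fully open they stand 13 mm farther back than shut.
Start: joints at [-1.223, 0.359, 1.51, -0, 1.272, -0.115], TCP at [0.268, -0.537, 0.242] pointing down, gripper open.
Joint ranges: [-2.97, 2.97], [-1.01, 2.36], [0.21, 2.38], [-0.96, 4.11], [0.2, 2.71], [-2.98, 2.98]. Speed limits (rad/s): [2.39, 2.39, 3.14, 3.14, 3.14, 3.14].

INTERFACE

Orientations are given as [roll, pitch, yaw] about the fixed x, y, z axes, in that order (R = Rz(yaw) Ry(pitch) Rx(roll)).
In Python, from plant import ctrl gives the robot as it stands. The module is installed in compiled form; this text tells all that it offers.
- The arm moves only by the tool send_rows, never from a script. Its argument "rows" is one flat list of numbers, 7 for each row, row after row: the opening, from -1 (shut) to 1 (fully open), so that 0 is half open, then the shift along the tool's x, y, z in mm, then the turn, a rotation vector about the tool's x, y, z in rad. In form: [hand, x, y, z, ax, ay, az, hand, x, y, z, ax, ay, az, ...]. A call has 1 to 12 rows; each row is the pose to reach, as a shift and turn from the pose commanded when the call began, along the tool's axes at that moment; what a row does not reach only later rows make up. A row lasts 1/8 s, in which the tool goes at most 62.5 mm and 10.7 degrees, less where a joint would pass 70% of its speed; a pose out of reach is approached as far as the arm can. A call with a gripper value outside its range is refused whole. The fingers move at their own pace and stop on an object; "force" is the grip in N (left out, the last holds). Time passes only in rows, so rows that repeat a pose let the fingers close. It gives the time, the measured TCP pose, the force, the opening and the grip force at its end, in the units of the state.
- ctrl.read_state(): the state, without advancing time (a new reading comes with each control period).
- ctrl.read_camera(name): name is "scene" or "top" or "wrist"; returns the picture (480x640x3 uint8, blue, green, red); there is no depth.
- ctrl.camera_params(name): a dict with "K" (3x3 intrinsics, pixels), "view" (4x4, takes a point from world to camera coordinates). Camera axes: x right, y down, z forward; pixel columns grow to the right and rows downward; lengths in m; the calibration is good to about 2 mm. A picture is of the moment at which its call begins: read the wrist's pose just before it. camera_params takes no time and is no camera call; for the wrist camera it gives the pose at the moment of the call.
- ctrl.close_job(): hands the job in; it is judged then, once.
The state is a dict: "clock": time; "joint_pos": joint angles; "dq": joint speeds; "tau": joint torques, N m; "tcp_pos": TCP position; "eef_rot": TCP orientation; "ft_force": force on the tool from outside, world axes, zero at the start; "ft_torque": the same for the moment, N m; "grip_width": finger opening in m; "grip_force": force on a finger pad.
Only numpy, scipy, OpenCV 4.12 (cv2) and the standard library are available. Lean on these libraries where they do the work, as an engineer would, in place of code of your own. Each camera call takes 0.05 s, during which the arm holds its last target. There are 200 camera calls.

## Working session

There is one attempt and no reset: what is moved stays moved. The work goes in short steps, Python scripts to look and compute and a tool call to move; the robot and the scene stay as the last step left them, time stands still between calls to the robot, and variables do not carry over. Pictures are saved under pics/ and viewed, at most 10 in all, crops included, and the job is handed in when it is done.

Besides the shell and the picture viewer there is one more tool, called after "Request:" by a JSON object that holds its "fn" and its "kwargs", one argument or row to a line. send_rows: Moves the arm, as the interface text tells. Its arguments: {"type":"object","properties":{"rows":{"type":"array"},"force":{"type":"number"}},"required":["rows"]}

```bash
mkdir -p pics; python3 - <<'E'
from plant import ctrl
import cv2
for n in("scene","top"):
    cv2.imwrite(f"pics/{n}0.png",ctrl.read_camera(n))
    p=ctrl.camera_params(n);print(n,p["K"].round(1).tolist(),p["view"].round(4).tolist())
s=ctrl.read_state();print(s["clock"],s["tcp_pos"],s["eef_rot"],s["grip_width"],ctrl.tip_extent)
E
```

```text
scene [[436.4, 0.0, 317.1], [0.0, 436.4, 239.5], [0.0, 0.0, 1.0]] [[0.3101, 0.9505, -0.0214, -0.152], [0.6, -0.2131, -0.7711, -0.2557], [-0.7375, 0.2263, -0.6363, 1.5237], [0.0, 0.0, 0.0, 1.0]]
top [[467.2, 0.0, 320.3], [0.0, 467.2, 241.7], [0.0, 0.0, 1.0]] [[0.0167, -0.9999, -0.0047, 0.0028], [-0.997, -0.0163, -0.0751, 0.5132], [0.075, 0.0059, -0.9972, 1.4421], [0.0, 0.0, 0.0, 1.0]]
0.1 [ 0.26764952 -0.53631562  0.24152369] [-3.13989458e+00 -1.81090555e-04  4.62793451e-01] 0.08525334628661003 0.011
```

View pics/scene0.png

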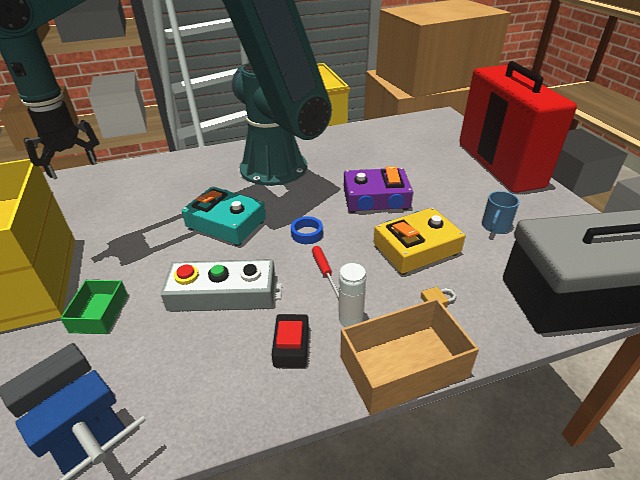

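View pics/top0.png

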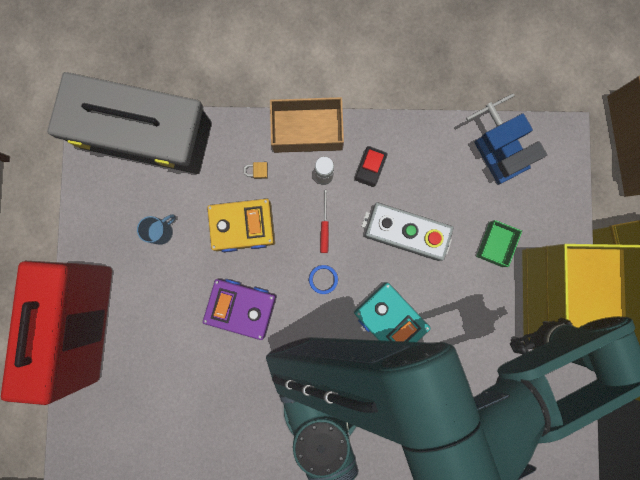

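The scene shows three boxes of the same shape: teal (scene 224,213), purple (378,187) and yellow (420,240). The yellow one, top (240,225), is the one meant. The station is at top (408,231), with black (387,223), green (410,231) and red (434,238). I'll confirm this in one enlarged crop.

```bash
python3 - <<'E'
import cv2,numpy as np
t=cv2.imread("pics/top0.png")
f=lambda a:cv2.resize(a,None,fx=5,fy=5,interpolation=cv2.INTER_CUBIC)
a=f(t[190:260,200:280]);b=f(t[195:265,360:440+16]); b=b[:,:400+80]
im=np.zeros((710,480,3),np.uint8);im[:350,:400]=a;im[355:705,:480]=b
im=np.hstack([a,b[:,:400]]);cv2.imwrite("pics/crop1.png",im)
E
```

```text
(no output)
```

View pics/crop1.png

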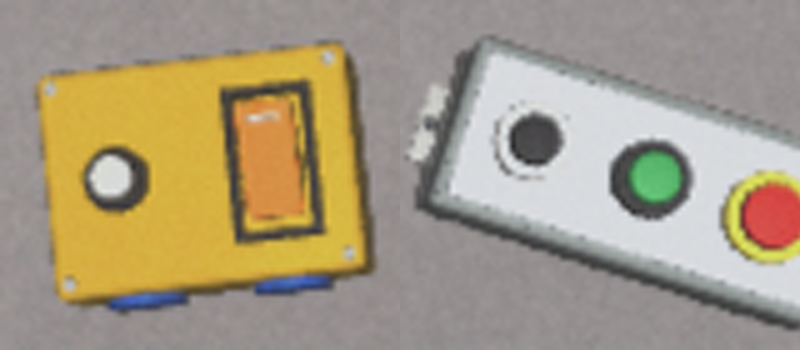

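The crop confirms it: white breaker at top px (222,225), rocker white line (252,213), frame centre (254.5,222.5), green (411,230.5), red (434,238), black (387,222.5). The yellow box is the one meant by its colour.

```bash
cat > h.py <<'E'
import numpy as np,cv2
from plant import ctrl
from scipy.spatial.transform import Rotation as Ro
def bp(cam,uv,z,p=None):
    p=p or ctrl.camera_params(cam);K,V=p["K"],p["view"];R,t=V[:3,:3],V[:3,3]
    d=R.T@np.linalg.solve(K,[*uv,1]);c=-R.T@t
    return c+d*(z-c[2])/d[2]
def shift(goal):
    s=ctrl.read_state();R=Ro.from_euler("xyz",s["eef_rot"])
    return (R.inv().apply(np.array(goal)-s["tcp_pos"])*1000).round(1)
E
python3 - <<'E'
from h import *
k=lambda x,y,ox,oy:(ox+(x+.5)/5-.5,oy+(y+.5)/5-.5)
A=lambda x,y:k(x,y,200,190)
B=lambda x,y:k(x-400,y,360,195)
w=bp("top",A(110,176),.0905);l=bp("top",A(262,117),.097);f=bp("top",A(273,163),.078)
cs=[bp("top",A(*q),.07) for q in((40,80),(345,45),(368,270),(62,300))]
g=bp("top",B(655,177),.082);r=bp("top",B(772,216),.082);b=bp("top",B(535,138),.082)
for n,v in zip(("white","line","frame","c1","c2","c3","c4","g","r","b"),(w,l,f,*cs,g,r,b)):print(n,v.round(4))
d=(cs[0]+cs[3]-cs[1]-cs[2]);yaw=np.arctan2(-d[0],d[1]);c=sum(cs)/4
X=np.array([np.cos(yaw),np.sin(yaw),0]);Y=np.array([-X[1],X[0],0])
print("yaw",yaw,"centre",c,"pred white",c+.05*Y,"frame",c-.045*Y,"press",c-.045*Y+.024*X)
print("shift to above white z.16",shift([w[0],w[1],.16]))
# scene camera check
p=ctrl.camera_params("scene");
for v in(w,l,g):
    q=p["K"]@(p["view"][:3,:3]@v+p["view"][:3,3]);print(q[:2]/q[2])
E
```

```text
white [0.5535 0.3064 0.0905]
line [0.5896 0.2156 0.097 ]
frame [0.5643 0.2111 0.078 ]
c1 [0.6137 0.3554 0.07  ]
c2 [0.6382 0.1704 0.07  ]
c3 [0.5012 0.1531 0.07  ]
c4 [0.48   0.3375 0.07  ]
g [ 0.5479 -0.259   0.082 ]
r [ 0.5256 -0.329   0.082 ]
b [ 0.5703 -0.187   0.082 ]
yaw 0.12284865963746126 centre [0.55827993 0.2541093  0.07      ] pred white [0.55215293 0.30373248 0.07      ] frame [0.56379422 0.20944844 0.07      ] press [0.58761335 0.21238939 0.07      ]
shift to above white z.16 [ 632.  -626.3   82.7]
[436.7544303  216.80788889]
[411.90773478 230.32270075]
[217.60586616 267.65401914]
```

Request:
{"fn": "send_rows", "kwargs": {
  "rows": [-1,40,-40,0,0,0,0.03,-1,80,-80,0,0,0,0.06,-1,120,-120,0,0,0,0.09,-1,160,-160,0,0,0,0.12,-1,200,-200,0,0,0,0.15,-1,240,-240,0,0,0,0.18,-1,280,-280,0,0,0,0.21,-1,320,-320,0,0,0,0.24,-1,360,-360,0,0,0,0.26,-1,400,-400,0,0,0,0.28,-1,440,-440,0,0,0,0.3,-1,480,-475,0,0,0,0.34],
  "force": 30
}}

```text
clock: 1.6
tcp_pos: [0.4853, 0.1045, 0.2422]
eef_rot: [-3.142, 0.0, 0.122]
ft_force: [0.9, -1.2, -0.1]
grip_width: -0.0001
grip_force: 0.0
```

```bash
python3 -c "
from h import *
s=ctrl.read_state();print(s['clock'],s['tcp_pos'],s['eef_rot'],s['grip_width'],ctrl.tip_extent,s['ft_force'],shift([.553,.3055,.16]))"
```

```text
1.6 [0.48527187 0.10449494 0.24217151] [-3.14157703e+00  3.29397305e-04  1.22364999e-01] -8.863586828237979e-05 0.011 [ 0.92284404 -1.16847006 -0.06694412] [  91.8 -191.2   82.1]
```

Request:
{"fn": "send_rows", "kwargs": {
  "rows": [-1,30,-60,10,0,0,0,-1,60,-120,30,0,0,0,-1,92,-170,50,0,0,0,-1,92,-191,82,0,0,0,-1,92,-191,102,0,0,0,-1,92,-191,102,0,0,0]
}}

```text
clock: 2.35
tcp_pos: [0.5513, 0.303, 0.138]
eef_rot: [3.14, 0.005, 0.124]
ft_force: [0.0, 0.4, 0.1]
grip_width: -0.0004
grip_force: 0.0
```

```bash
python3 -c "
from h import *
s=ctrl.read_state();p=ctrl.camera_params('wrist');im=ctrl.read_camera('wrist');cv2.imwrite('pics/w1.png',im)
print(s['tcp_pos'],p['view'].round(3).tolist())
for v in([.5535,.3064,.0905],[.5896,.2156,.097],[*s['tcp_pos'][:2],s['tcp_pos'][2]-.011]):
  q=p['K']@(p['view'][:3,:3]@v+p['view'][:3,3]);print(q[:2]/q[2])
"
```

```text
[0.55131689 0.30301041 0.13796859] [[0.124, -0.992, 0.001, 0.232], [-0.949, -0.118, 0.293, 0.551], [-0.291, -0.037, -0.956, 0.451], [0.0, 0.0, 0.0, 1.0]]
[312.00332781 273.16461104]
[538.59623733 223.82992785]
[318.83323602 316.48175759]
```

View pics/w1.png

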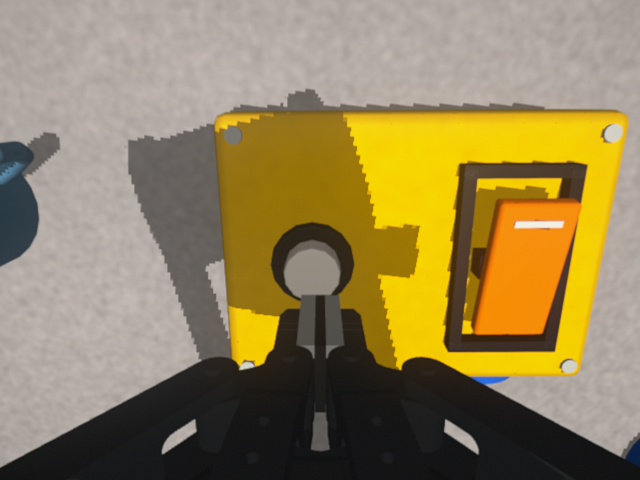

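The wrist view puts the white face centre near (312,268) and the rocker's white line at (539,225). Both agree with the estimates to within a few mm, so I can press.

```bash
python3 -c "
from h import *
s=ctrl.read_state();p=ctrl.camera_params('wrist')
print(s['clock'],s['tcp_pos'],bp('wrist',(312,268),.0905),shift([.554,.306,.093]))"
```

```text
2.4 [0.5524088  0.30301914 0.13947561] [0.5565824  0.30670891 0.0905    ] [ 2.1 -2.8 46.5]
```

Request:
{"fn": "send_rows", "kwargs": {
  "rows": [-1,2,-1,20,0,0,0,-1,2,-1,32,0,0,0,-1,2,-1,38,0,0,0,-1,2,-1,43,0,0,0,-1,2,-1,47,0,0,0,-1,2,-1,49,0,0,0,-1,2,-1,49,0,0,0,-1,2,-1,49,0,0,0]
}}

```text
clock: 3.4
tcp_pos: [0.5549, 0.3042, 0.093]
eef_rot: [3.141, -0.0, 0.123]
ft_force: [-5.1, -3.9, 13.8]
grip_width: -0.0003
grip_force: 6.9
```

The force rose to 13.8 N with the tip at z 0.082, which is the fully-in height. Next I retract and move over the rocker end.

Request:
{"fn": "send_rows", "kwargs": {
  "rows": [-1,0,0,-20,0,0,0,-1,0,0,-45,0,0,0,-1,12,47,-45,0,0,0,-1,24,94,-45,0,0,0,-1,24,94,-40,0,0,0,-1,24,94,-40,0,0,0]
}}

```text
clock: 4.15
tcp_pos: [0.5902, 0.2144, 0.1309]
eef_rot: [-3.141, 0.001, 0.122]
ft_force: [0.1, 0.6, 0.5]
grip_width: 0.0
grip_force: 0.0
```

```bash
python3 -c "
from h import *
im=ctrl.read_camera('wrist');cv2.imwrite('pics/w2.png',im)
s=ctrl.read_state();print(s['tcp_pos'],shift([.5905,.2135,.0977]))
"
```

```text
[0.59003423 0.21489325 0.13103265] [ 0.3  1.5 33.3]
```

View pics/w2.png

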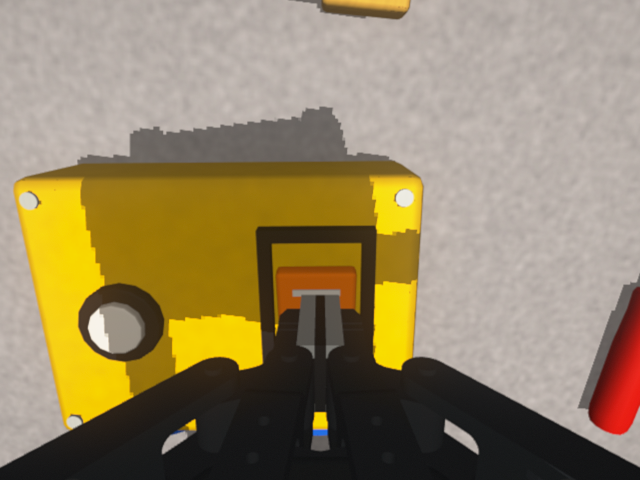

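The breaker is in at (118,322), lower in its collar than before. The fingers are centred over the raised end with its white line at (316,293), so I press there.

Request:
{"fn": "send_rows", "kwargs": {
  "rows": [-1,0,1,15,0,0,0,-1,0,1,22,0,0,0,-1,0,1,27,0,0,0,-1,0,1,31,0,0,0,-1,0,1,34,0,0,0,-1,0,1,36,0,0,0,-1,0,1,36,0,0,0,-1,0,1,36,0,0,0]
}}

```text
clock: 5.2
tcp_pos: [0.5912, 0.2138, 0.0969]
eef_rot: [-3.141, -0.002, 0.123]
ft_force: [-3.0, 2.6, 10.6]
grip_width: -0.0001
grip_force: 5.4
```

Request:
{"fn": "send_rows", "kwargs": {
  "rows": [-1,0,0,-20,0,0,0,-1,0,0,-60,0,0,0,-1,-40,0,-100,0,0,0,-1,-60,0,-120,0,0,0,-1,-60,0,-120,0,0,0]
}}

```text
clock: 5.82
tcp_pos: [0.5303, 0.2056, 0.2168]
eef_rot: [3.142, -0.002, 0.123]
ft_force: [0.0, -0.3, -0.2]
grip_width: 0.0003
grip_force: 0.0
```

```bash
python3 -c "
from h import *
im=ctrl.read_camera('wrist');cv2.imwrite('pics/w3.png',im)
s=ctrl.read_state();print(s['tcp_pos'],shift([.5475,-.259,.23]))
"
```

```text
[0.53094035 0.20561352 0.21571585] [-40.5 463.1 -14.2]
```

View pics/w3.png

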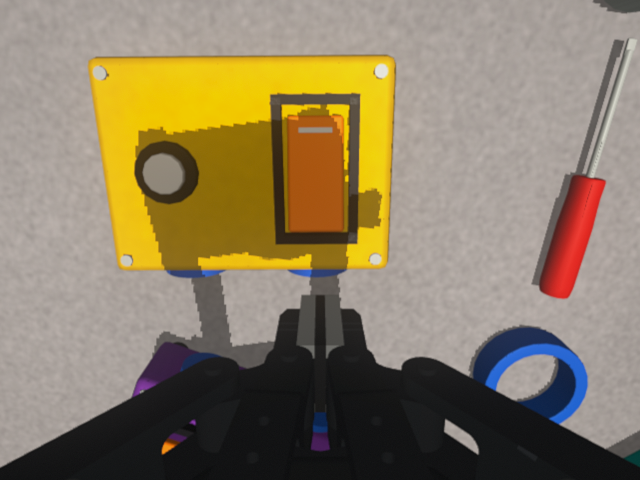

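```bash
python3 -c "
from h import *
p=ctrl.camera_params('wrist');X=np.array([.9925,.1225,0]);Z=np.array([0,0,1.]);c=np.array([.5640,.2103,.086])
for a in(.2,.1,0,-.1,-.2):
  u=np.cos(a)*X+np.sin(a)*Z;n=np.cos(a)*Z-np.sin(a)*X
  o=[]
  for d in(.035,-.035):
    q=p['K']@(p['view'][:3,:3]@(c+d*u+.004*n)+p['view'][:3,3]);o.append((q[:2]/q[2]).round(1))
  print(a,*o)
im=cv2.imread('pics/w3.png')
cv2.imwrite('pics/w3c.png',cv2.resize(im[85:255,260:375],None,fx=3.5,fy=3.5))
"
```

```text
0.2 [318.2 120.7] [318.4 231.2]
0.1 [318.3 118.9] [318.3 232.9]
0 [318.3 117.7] [318.3 234.1]
-0.1 [318.3 117.2] [318.3 234.8]
-0.2 [318.3 117.3] [318.3 234.9]
```

View pics/w3c.png

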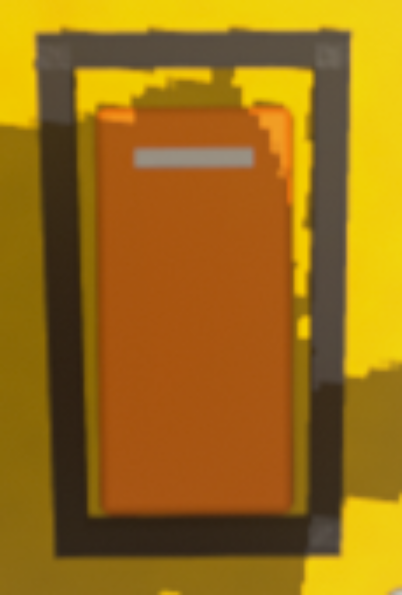

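The white line is now at (316,129). The tip reached z 0.086 against 10.6 N, so the rocker is at its stop. The box and neighbours haven't moved. Next is the green button.

Request:
{"fn": "send_rows", "kwargs": {
  "rows": [-1,-4,45,-14,0,0,0,-1,-8,90,-14,0,0,0,-1,-12,140,-14,0,0,0,-1,-16,190,-14,0,0,0,-1,-20,240,-14,0,0,0,-1,-24,290,-14,0,0,0,-1,-28,340,-14,0,0,0,-1,-34,390,-14,0,0,0,-1,-40,440,0,0,0,0,-1,-40,463,30,0,0,0,-1,-40,463,80,0,0,0,-1,-40,463,80,0,0,0]
}}

```text
clock: 7.38
tcp_pos: [0.5447, -0.2574, 0.1301]
eef_rot: [-3.135, 0.008, 0.122]
ft_force: [-0.9, -0.0, 0.3]
grip_width: -0.0002
grip_force: 0.0
```

```bash
python3 -c "
from h import *
im=ctrl.read_camera('wrist');cv2.imwrite('pics/w4.png',im)
s=ctrl.read_state();p=ctrl.camera_params('wrist');print(s['tcp_pos'],s['ft_force'],shift([.5475,-.259,.087]))
for v in([.5479,-.259,.082],[.5256,-.329,.082],[.5703,-.187,.082]):
  q=p['K']@(p['view'][:3,:3]@v+p['view'][:3,3]);print(q[:2]/q[2])
"
```

```text
[ 0.54647194 -0.25798551  0.13281224] [-0.2137914  -0.17523973  0.98567113] [ 1.1  1.3 45.8]
[322.09827482 273.10117671]
[462.2699109  333.48794096]
[164.25557243 206.30984543]
```

View pics/w4.png

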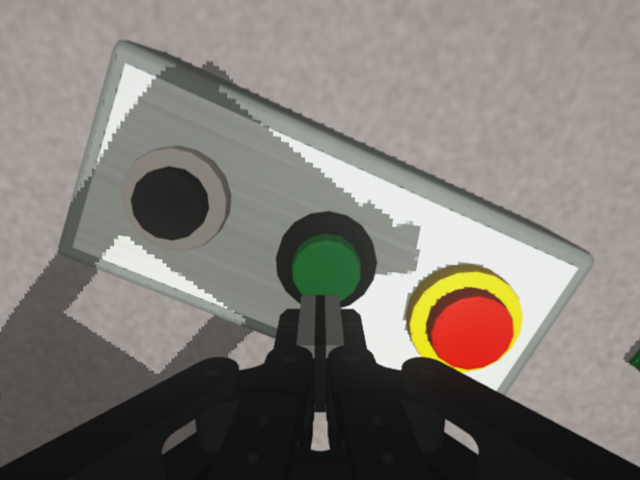

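The view shows green at (326,268), red at (472,332) and black at (170,203). The fingers are right in front of green and need about 3 mm forward and 2 mm right.

Request:
{"fn": "send_rows", "kwargs": {
  "rows": [-1,3,2,20,0,0,0,-1,3,2,32,0,0,0,-1,3,2,38,0,0,0,-1,3,2,42,0,0,0,-1,3,2,46,0,0,0,-1,3,2,48,0,0,0,-1,3,2,48,0,0,0]
}}

```text
clock: 8.3
tcp_pos: [0.5513, -0.2601, 0.0876]
eef_rot: [-3.142, -0.0, 0.123]
ft_force: [-0.3, 1.0, 4.9]
grip_width: 0.0001
grip_force: 2.2
```

Force is nearly at full travel, so I press 2 mm further and hold.

Request:
{"fn": "send_rows", "kwargs": {
  "rows": [-1,0,0,1,0,0,0,-1,0,0,2,0,0,0,-1,0,0,2,0,0,0,-1,0,0,2,0,0,0,-1,0,0,2,0,0,0]
}}

```text
clock: 8.93
tcp_pos: [0.5514, -0.2601, 0.0869]
eef_rot: [3.141, -0.001, 0.123]
ft_force: [-3.2, 3.6, 15.1]
grip_width: -0.0001
grip_force: 7.6
```

The stop is reached: the tip is at z 0.076 with 15 N. I'm handing the job in.

```bash
python3 -c "
from plant import ctrl
print(ctrl.close_job())"
```

```text
the job is handed in; nothing more can be done
None
```

The job is handed in: breaker pushed in, then rocker switched on, then green pressed to its stop and still held at about 15 N; `close_job()` gave no verdict, and I judged the rocker and green from tip height and force.

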